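Hold the spice rack's front rail in its housings for screwing

TASK

The wooden spice rack has lost its front rail, which stands on edge on the counter to the left of it. Pick the rail up, set it into the housings in the front edges of the rack's two side pieces, slotted screw holes facing out and rail ends flush with the rack's sides, and press it home without ramming it, so that I can drive the screws. Keep a steady push of about 10 N (a kilogram's weight) on it for at least three seconds and finish while you are still holding it pressed like that: do not let go, and do not knock over the jars that stand in the rack or the one between rack and rail.

Things in the scene. Friction and masses are not known exactly. Their poses are not given: they have to be found in the camera images.
- spice_rack: light wooden rack, 110 deep (x) x 300 wide (y) x 90 high (z), screwed to the counter, rigid. Origin: centre of underside; x from its front (towards the robot) to its back, y to its left. Sides 15 thick, floor board top z 10, low back lath top z 55, open above. A jar in each end (top z 111), middle 160 empty. Each side's front edge (x -55) has a housing, a notch open to the front: see seat_left.
- seat_left (a point): middle of the left housing in the rack's front plane: 142.5 mm left of the rack's centre, 51.5 above the counter, rack's axes. The seated rail's left screw hole lies here. The housing is 33 high (ledge z 35, upper shoulder z 68), its back 14 mm behind this point; the mouth is chamfered, 4 mm wider above and below.
- seat_right (a point): the same for the right housing, 142.5 mm right of the rack's centre
- rail: loose light wooden rail, 14 thick (x) x 300 long (y) x 28 high (z) mm, about 90 g, standing on edge. Origin: centre of underside. Its front face (x -7) has two slotted screw holes. Seated: axes parallel to the rack's, front flush with the rack's front edges, its origin at x -48 mm, y 0, z 35 to 40 in the rack's frame (5 mm play in height).
- hole_left (a point): the slotted screw hole at the left end of the rail, on its front face, 142.5 mm from its middle, 14 mm above its underside; axes as the rail's. At the start this is the end nearer to the robot, and the front face with the holes looks to the right (-y) and towards the robot
- hole_right (a point): the slotted screw hole at the right end of the rail
- jar_rack_left: the spice jar in the rack's left end, about 45 mm across, 100 mm high; origin: centre of its underside, z up; to be left standing
- jar_rack_right: the spice jar in the rack's right end, about 45 mm across, 100 mm high; origin: centre of its underside, z up; to be left standing
- jar_out_a: a spice jar taken out of the rack, standing on the counter between rack and rail, about 45 mm across, 100 mm high; origin: centre of its underside, z up; to be left standing
Not all that is in view belongs to the job. What is shaped like the jar_rack_right but blue or yellow is not meant.

How it is judged:
By the outcome, as a careful person would: the job done as asked, in the order asked, and still so for the second after the job is handed in, while the arm keeps its last pose, push and grip.
It also fails if it takes over 58 s, if anything falls off the work surface, if the arm or the gripper's body presses on something with over 40 N, if the wrist force passes 120 N, or if a joint passes its speed limit or range.

ROBOT

A 6-joint arm with a two-finger parallel gripper is mounted at the origin on a cart in front of the work surface, level with it; the furniture and walls round the work are solid. World frame = base frame: x ahead of the robot, y to its left, z up, the work surface at z = 0. Lengths are in m, angles in rad, forces in N, time in s.
With the tool pointing down it reaches from about 0.35 to 0.8 m from the base axis. Payload 7.3 kg.
Tool frame: the origin (TCP) lies at the very end of the fingers, on their centre line; the grasp point (between the pads) lies 19 mm behind it; z points along the fingers, y is the line along which they close (so a half turn about z gives the same grasp; the last joint's range is limited). The gripper opens to 85 mm and grips with 20 to 120 N. Pads are 22 mm wide; open, the fingers measure 114 mm over their backs; the gripper's body (76 mm by 85 mm) begins 54 mm behind the grasp point. The pads swing forward as they close: fully open they stand 13 mm farther back than shut.
Start: joints at [-1.363, 0.342, 1.524, -0, 1.275, -0.146], TCP at [0.182, -0.492, 0.231] pointing down, gripper open.
Joint ranges: [-2.53, 2.53], [-0.77, 2.02], [0.04, 2.7], [-1, 4.14], [0.28, 2.66], [-3.11, 3.11]. Speed limits (rad/s): [2.57, 2.57, 3.14, 3.14, 3.14, 3.14].

INTERFACE

Orientations are given as a unit quaternion [w, x, y, z].
In Python, from workcell import * gives the robot as it stands.
- The arm moves only by the tool arm_command, never from a script. Its argument "increments" is a list of rows, each an object of numbers: "jaw": the opening, from -1 (shut) to 1 (fully open); "tx", "ty", "tz": the shift along the tool's x, y, z in units of 40 mm (1.0 is 40 mm); "wx", "wy", "wz": the turn, a rotation vector about the tool's x, y, z in units of 6 degrees (1.0 is 6 degrees). A call has 1 to 8 rows; each row shifts and turns the commanded pose from where the row before left it, along the tool's axes as they then stand; what a row does not reach is not made up. A row lasts 1/12 s, in which the tool goes at most 41.7 mm and 7.16 degrees, less where a joint would pass 70% of its speed; a pose out of reach is approached as far as the arm can. A call is refused whole if a number of a shift passes 1 or a number of a turn 1, either way. A call with a gripper value outside its range is refused whole. The fingers move at their own pace and stop on an object; the grip force is fixed at half the most. Time passes only in rows, so rows that do not move let the fingers close. It gives the time, the measured TCP pose, the force, the opening and the grip force at its end, in the units of the state.
- state(): the state, without advancing time (a new reading comes with each control period).
- read_camera(name): name is "scene" or "top"; returns (picture, depth): 480x640x3 uint8, red, green, blue; 480x640 float32, m along the optical axis (not along the pixel's ray), 0 where there is no reading.
- camera_params(name): a dict with "mtx" (3x3 intrinsics, pixels), "k1" (the pictures are not rectified: a ray, as slopes to the right and down, at radius r is drawn at 1 + k1 r^2 times it, then the intrinsics apply), "pose" (4x4, takes a point from camera to world coordinates). Camera axes: x right, y up, looking along -z (the intrinsics and any distortion apply to the point x, -y, -z); pixel columns grow to the right and rows downward; lengths in m; the calibration is good to about 2 mm. A picture is of the moment at which its call begins. camera_params takes no time and is no camera call.
- finish_job(): hands the job in; it is judged then, once.
Trained networks look in the newest picture that a camera, given by its name, has taken for a name from the list of things; names that differ only in an ending like _2 or _b are one class to them, and where a whole thing is asked for, a point or a joint stands for the part that bears it (a point fixed in the world has none). Each returns a list of dicts, best first, with "p" (0 to 1); they miss things now and then, are a little off and sometimes report something else, mostly with a low value. They report only what shows in the picture. A call takes as long as a camera call. They do not tell look-alikes from the thing itself.
- spot_in(thing, camera): "box" ([centre column, centre row, width, height] in pixels, round what is visible of it).
- silhouettes(thing, camera): "region" (480x640 bool, what is visible of it) and "box" ([centre column, centre row, width, height] in pixels, round what is visible of it).
The state is a dict: "time": time; "joints": joint angles; "dq": joint speeds; "tau": joint torques, N m; "tool_pos": TCP position; "eef_rot": TCP orientation; "wrist_force": force on the tool from outside, world axes, zero at the start; "moment": the same for the moment, N m; "width": opening from 0.0 (shut) to 1.0 (fully open); "finger_force": force on a finger pad.
Only numpy, scipy, OpenCV 4.12 (cv2) and the standard library are available. Lean on these libraries where they do the work, as an engineer would, in place of code of your own. Each camera call takes 0.05 s, during which the arm holds its last target. There are 200 camera calls.

## Working session

There is one attempt and no reset: what is moved stays moved. The work goes in short steps, Python scripts to look and compute and a tool call to move; the robot and the scene stay as the last step left them, time stands still between calls to the robot, and variables do not carry over. Pictures are saved under pics/ and viewed, at most 10 in all, crops included, and the job is handed in when it is done.

Besides the shell and the picture viewer there is one more tool, called after "Emit:" by a JSON object that holds its "op" and its "data", one argument or row to a line. arm_command: Moves the arm, as the interface text tells. Its arguments: {"type":"object","properties":{"increments":{"type":"array"}},"required":["increments"]}

```bash
mkdir -p pics; ls; python3 - <<'E'
from workcell import *
import cv2,numpy as np
for n in("scene","top"):
    p,d=read_camera(n); cv2.imwrite(f"pics/{n}0.png",p[...,::-1]); np.save(f"pics/{n}0.npy",d)
    c=camera_params(n); print(n,c)
    for t in("rail","spice_rack","hole_left","jar_rack_left","jar_out_a"):
        print(t,[(np.round(o["box"]).tolist(),round(o["p"],2)) for o in spot_in(t,n)])
print(state())
E
```

```text
pics
scene {'mtx': array([[510.46425011,   0.        , 311.23458219],
       [  0.        , 510.46425011, 238.13837556],
       [  0.        ,   0.        ,   1.        ]]), 'k1': 0.03045263450444761, 'pose': array([[-0.7304943 ,  0.37997666, -0.56744675, -0.28528918],
       [-0.68248868, -0.37670608,  0.62633995,  0.88667802],
       [ 0.02423392,  0.84481375,  0.53451141,  0.81689926],
       [ 0.        ,  0.        ,  0.        ,  1.        ]])}
rail [([237.0, 302.0, 123.0, 14.0], 0.57)]
spice_rack [([323.0, 222.0, 88.0, 70.0], 0.68)]
hole_left [([235.0, 304.0, 126.0, 17.0], 0.72)]
jar_rack_left [([299.0, 217.0, 17.0, 19.0], 0.72)]
jar_out_a [([298.0, 274.0, 17.0, 45.0], 0.93)]
top {'mtx': array([[553.52332113,   0.        , 322.45154301],
       [  0.        , 553.52332113, 237.4032885 ],
       [  0.        ,   0.        ,   1.        ]]), 'k1': -0.07182610942479153, 'pose': array([[-0.02475661,  0.98416803, -0.17550043,  0.26584993],
       [-0.99969251, -0.02412385,  0.00573828,  0.04038717],
       [ 0.00141369,  0.17558853,  0.98446263,  1.36029775],
       [ 0.        ,  
[... 282 characters left out ...]
e': 0.6, 'joints': array([-1.36304590e+00,  3.42008461e-01,  1.52411859e+00,  1.59455065e-05,
        1.27543545e+00, -1.46002624e-01]), 'dq': array([-2.02260402e-03, -1.10311813e-03,  9.99444051e-04, -8.57403379e-04,
       -2.38883109e-04, -9.35970554e-05]), 'tau': array([-3.33745475e-04, -4.33362830e+01, -2.46190149e+01, -1.52975163e-04,
        3.76159815e-04, -8.13137717e-06]), 'tool_pos': array([ 0.18189503, -0.49248235,  0.23131061]), 'eef_rot': array([1.48326789e-05, 9.84398495e-01, 1.75953412e-01, 8.08927035e-06]), 'wrist_force': array([ 0.20833138,  0.53758692, -0.41334721]), 'moment': array([ 0.01928877, -0.0868499 , -0.04149865]), 'finger_force': 0.0, 'width': 0.9976768132349189}
```

View pics/top0.png

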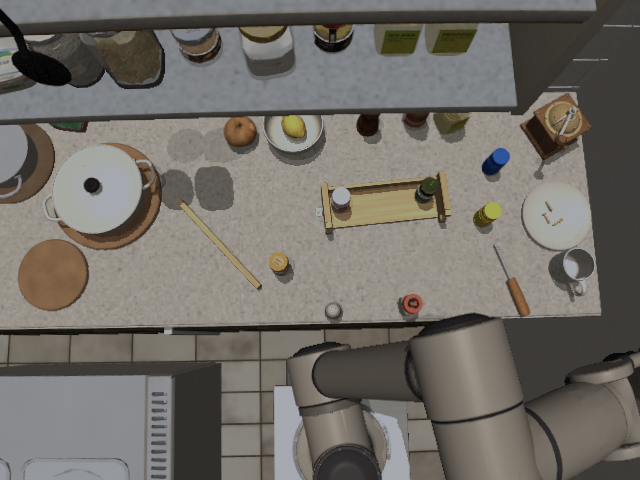

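View pics/scene0.png

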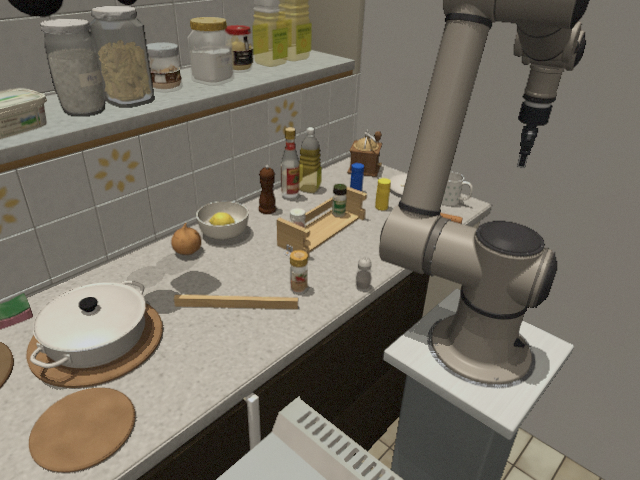

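The rail runs from (181,203) to (259,286) in the top picture. The rack spans (322–450, 175–230). The orange-capped jar at (279,263) is the only jar between rack and rail, so it is jar_out_a. The blue (495,162) and yellow (487,214) jars stand outside the rack and are look-alikes. Next I'll measure from depth and check the hole side of the rail in one crop.

```bash
cat > h.py <<'E'
from workcell import *
import numpy as np, cv2
def cloud(n,d=None):
    if d is None: p,d=read_camera(n)
    c=camera_params(n); K=c["mtx"]; v,u=np.mgrid[:480,:640]
    dist=np.array([c["k1"],0,0,0,0])
    xy=cv2.undistortPoints(np.stack([u.ravel(),v.ravel()],1).astype(float)[:,None],K,dist)[:,0].reshape(480,640,2)
    P=np.stack([xy[...,0]*d,-xy[...,1]*d,-d],-1)
    W=P@c["pose"][:3,:3].T+c["pose"][:3,3]; W[d==0]=np.nan
    return W
def proj(n,X):
    c=camera_params(n); X=np.atleast_2d(X); P=(X-c["pose"][:3,3])@c["pose"][:3,:3]
    xy=np.stack([P[:,0]/-P[:,2],-P[:,1]/-P[:,2]],1); r2=(xy**2).sum(1,keepdims=True)
    return xy*(1+c["k1"]*r2)*c["mtx"][0,0]+c["mtx"][:2,2]
E
python3 - <<'E'
from h import *
np.set_printoptions(precision=4,suppress=True)
for n in("top","scene"):
    W=cloud(n,np.load(f"pics/{n}0.npy"))
    for t in("rail","spice_rack","jar_out_a","jar_rack_left","jar_rack_right"):
        S=silhouettes(t,n)
        for s in S[:2]:
            R=s["region"]; Q=W[R]; Q=Q[~np.isnan(Q[:,0])]
            print(n,t,round(s["p"],2),np.round(s["box"]),R.sum(),"z pct",np.percentile(Q[:,2],[2,50,98]))
            if t=="rail":
                T=Q[(Q[:,2]>.02)&(Q[:,2]<.036)]; (c,sz,a)=cv2.minAreaRect(T[:,:2].astype(np.float32)); print(" top rect",len(T),c,sz,a,np.median(T[:,2])); print(cv2.boxPoints((c,sz,a)))
            elif t=="spice_rack":
                T=Q[(Q[:,2]>.07)&(Q[:,2]<.1)]; print(len(T)); 
                np.save(f"pics/rack_{n}.npy",Q)
                (c,sz,a)=cv2.minAreaRect(T[:,:2].astype(np.float32)); print(" side tops rect",c,sz,a,np.median(T[:,2])); print(cv2.boxPoints((c,sz,a)))
            else:
                z=np.percentile(Q[:,2],98);T=Q[Q[:,2]>z-.01]; print("  ",T.mean(0),np.ptp(T,0))
W=cloud("top",np.load("pics/top0.npy"))
g=W[300,150:450:60]; print("counter",g)
print("shelf edge",W[105,200:500:100],W[118,200:500:100])
im=cv2.imread("pics/scene0.png"); a=cv2.resize(im[250:320,165:325],None,fx=5,fy=5,interpolation=cv2.INTER_CUBIC)
im=cv2.imread("pics/top0.png"); b=cv2.resize(im[195:295,170:330],None,fx=5,fy=5,interpolation=cv2.INTER_CUBIC)[:250*2]
cv2.imwrite("pics/crop1.png",cv2.resize(np.vstack([a,b]),None,fx=.7,fy=.7))
E
```

```text
top rail 0.73 [218. 244.  84.  94.] 639 z pct [0.0199 0.0271 0.0328]
 top rect 621 (0.4965066909790039, 0.289564311504364) (0.2970212697982788, 0.014887653291225433) 42.05909729003906 0.027175902849418065
[[0.3813 0.1956]
 [0.3912 0.1846]
 [0.6118 0.3835]
 [0.6018 0.3946]]
top spice_rack 0.72 [383. 202. 131.  64.] 4469 z pct [0.0031 0.0108 0.0918]
617
 side tops rect (0.5809764862060547, -0.11858241260051727) (0.10959511995315552, 0.2987363338470459) 4.875392913818359 0.08895939913093986
[[ 0.5137  0.0256]
 [ 0.5391 -0.2721]
 [ 0.6483 -0.2628]
 [ 0.6229  0.0349]]
top jar_out_a 0.89 [280. 267.  17.  24.] 385 z pct [0.0191 0.1056 0.1112]
   [0.4369 0.1363 0.1066] [0.0435 0.0415 0.0119]
top jar_out_a 0.21 [383. 202. 136.  67.] 4606 z pct [0.0027 0.0108 0.0918]
   [ 0.5815 -0.1187  0.0893] [0.1339 0.3046 0.0272]
top jar_rack_left 0.74 [342. 201.  23.  30.] 415 z pct [0.0121 0.1076 0.1142]
   [ 0.5856 -0.0123  0.11  ] [0.0407 0.042  0.0123]
top jar_rack_left 0.29 [220. 243.  80.  91.] 746 z pct [-0.0029  0.0268  0.0326]
   [0.4946 0.2878 0.0274] [0.2263 0.2063 0.0144]
top jar_rack_right 0
[... 1093 characters left out ...]
ft 0.36 [322. 223.  89.  69.] 2671 z pct [0.002  0.0272 0.0924]
   [ 0.5616 -0.0666  0.0898] [0.1799 0.4153 0.027 ]
scene jar_rack_right 0.88 [338. 203.  15.  34.] 449 z pct [0.0138 0.071  0.1133]
   [ 0.6015 -0.2171  0.1103] [0.0414 0.0421 0.012 ]
scene jar_rack_right 0.88 [386. 195.  19.  35.] 405 z pct [0.0058 0.0596 0.1032]
   [ 0.5406 -0.3639  0.1002] [0.0373 0.0515 0.0118]
counter [[ 0.3621  0.4617 -0.0011]
 [ 0.3589  0.312   0.0018]
 [ 0.3557  0.1648  0.0003]
 [ 0.3522  0.0178  0.0009]
 [ 0.3485 -0.1294 -0.0009]]
shelf edge [[ 0.6631  0.2411  0.4651]
 [ 0.6594  0.0682  0.4621]
 [ 0.6547 -0.1046  0.4641]] [[ 0.8345  0.3453 -0.0032]
 [ 0.8037  0.0814  0.0535]
 [ 0.8173 -0.1767  0.0062]]
```

View pics/crop1.png

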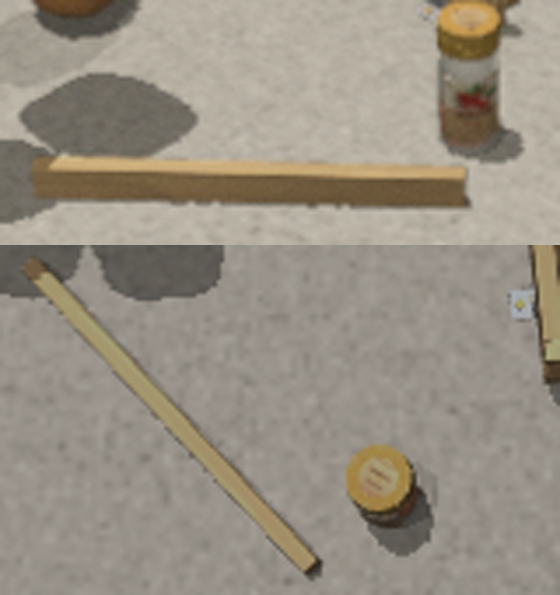

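The scene-facing side of the rail, pixels (175–300, 297–308), shows no holes. The hole face therefore looks to -y and +x, which agrees with the left end being the near one. Measured poses:

| Thing | Position (m) | Yaw / angle |
|---|---|---|
| Rail centre | (0.4965, 0.290) | 42° |
| Rack centre | (0.581, -0.119) | +4.9° |
| jar_out_a | (0.435, 0.138) | – |

The sizes match those given.

```bash
cat >> h.py <<'E'
from scipy.spatial.transform import Rotation as Ro
import json
def pose():
    s=state(); q=s["eef_rot"]; return np.array(s["tool_pos"]),Ro.from_quat([q[1],q[2],q[3],q[0]])
def plan(legs,jaw,p=None,R=None):
    """legs: (xyz, yaw of tool x in deg, rows); prints calls of 8 rows"""
    if p is None: p,R=pose()
    rows=[]
    for t,psi,n in legs:
        Rt=Ro.from_matrix([[np.cos(np.radians(psi)),np.sin(np.radians(psi)),0],[np.sin(np.radians(psi)),-np.cos(np.radians(psi)),0],[0,0,-1]])
        for i in range(n):
            d=R.inv().apply(np.array(t)-p)/(n-i)/.04; w=(R.inv()*Rt).as_rotvec()/(n-i)/np.radians(6)
            d=np.round(d,3); w=np.round(w,3)
            if np.linalg.norm(d)>1.04 or abs(d).max()>1 or abs(w).max()>1: print("LIMIT",i,d,w)
            p=p+R.apply(d*.04); R=R*Ro.from_rotvec(w*np.radians(6))
            rows.append({k:float(v) for k,v in zip(("tx","ty","tz","wx","wy","wz"),[*d,*w]) if abs(v)>.0015}|{"jaw":jaw})
    for i in range(0,len(rows),8): print(json.dumps(rows[i:i+8]).replace(" ",""))
    return p,R
E
python3 - <<'E'
from h import *
p,R=plan([((.44,-.15,.20),20.3,12),((.4963,.2900,.12),41.9,12),((.4963,.2900,.006),41.9,5)],1)
for n in("top","scene"):
    Q=np.load(f"pics/rack_{n}.npy"); T=Q[(Q[:,2]>.083)&(Q[:,2]<.095)]
    th=np.radians(4.87);f=(T[:,:2]-[.581,-.1186])@np.array([[np.cos(th),-np.sin(th)],[np.sin(th),np.cos(th)]])
    for s in(1,-1):
        m=(abs(f[:,1]*s-.1425)<.012)&(abs(f[:,0])<.06); g=f[m]; print(n,s,m.sum(),np.percentile(g,[1,50,99],axis=0).round(4).tolist(),"slope deg",np.degrees(np.polyfit(g[:,0],g[:,1],1)[0]).round(2))
E
```

```text
[{"tx":0.752,"ty":-0.483,"tz":0.065,"jaw":1},{"tx":0.752,"ty":-0.483,"tz":0.065,"jaw":1},{"tx":0.752,"ty":-0.483,"tz":0.065,"jaw":1},{"tx":0.751,"ty":-0.483,"tz":0.065,"jaw":1},{"tx":0.752,"ty":-0.483,"tz":0.065,"jaw":1},{"tx":0.751,"ty":-0.483,"tz":0.065,"jaw":1},{"tx":0.752,"ty":-0.483,"tz":0.065,"jaw":1},{"tx":0.752,"ty":-0.483,"tz":0.066,"jaw":1}]
[{"tx":0.751,"ty":-0.483,"tz":0.065,"jaw":1},{"tx":0.752,"ty":-0.483,"tz":0.066,"jaw":1},{"tx":0.752,"ty":-0.483,"tz":0.065,"jaw":1},{"tx":0.751,"ty":-0.482,"tz":0.066,"jaw":1},{"tx":0.428,"ty":-0.819,"tz":0.167,"wz":-0.3,"jaw":1},{"tx":0.454,"ty":-0.805,"tz":0.167,"wz":-0.3,"jaw":1},{"tx":0.479,"ty":-0.791,"tz":0.167,"wz":-0.3,"jaw":1},{"tx":0.503,"ty":-0.775,"tz":0.166,"wz":-0.3,"jaw":1}]
[{"tx":0.527,"ty":-0.759,"tz":0.167,"wz":-0.3,"jaw":1},{"tx":0.551,"ty":-0.742,"tz":0.166,"wz":-0.3,"jaw":1},{"tx":0.574,"ty":-0.724,"tz":0.167,"wz":-0.3,"jaw":1},{"tx":0.596,"ty":-0.706,"tz":0.166,"wz":-0.3,"jaw":1},{"tx":0.618,"ty":-0.687,"tz":0.167,"wz":-0.3,"jaw":1},{"tx":0.64,"ty":-0.667,"tz":0.166,"wz":-0.3,"jaw":1},{"tx":0.66,"ty":-0.647,"tz":0.167,"wz":-0.3,"jaw":1},{"tx":0.68,"ty":-0.625,"tz":0.166,"wz":-0.3,"jaw":1}]
[{"tz":0.57,"jaw":1},{"tz":0.57,"jaw":1},{"tz":0.57,"jaw":1},{"tz":0.57,"jaw":1},{"tz":0.57,"jaw":1}]
top 1 276 [[-0.0535, 0.1344], [-0.0024, 0.1419], [0.0525, 0.1492]] slope deg -0.5
top -1 272 [[-0.0531, -0.149], [0.003, -0.1411], [0.0536, -0.134]] slope deg 0.45
scene 1 182 [[-0.0553, 0.1335], [-0.0062, 0.1455], [0.0508, 0.1514]] slope deg -0.14
scene -1 83 [[-0.0564, -0.1505], [-0.0267, -0.1378], [0.014, -0.1316]] slope deg -2.68
```

Emit:
{"op": "arm_command", "data": {
  "increments": [
    {"tx": 0.75,"ty": -0.48,"tz": 0.06,"jaw": 1},
    {"tx": 0.75,"ty": -0.48,"tz": 0.06,"jaw": 1},
    {"tx": 0.75,"ty": -0.48,"tz": 0.06,"jaw": 1},
    {"tx": 0.75,"ty": -0.48,"tz": 0.06,"jaw": 1},
    {"tx": 0.75,"ty": -0.48,"tz": 0.06,"jaw": 1},
    {"tx": 0.75,"ty": -0.48,"tz": 0.06,"jaw": 1},
    {"tx": 0.75,"ty": -0.48,"tz": 0.06,"jaw": 1},
    {"tx": 0.75,"ty": -0.48,"tz": 0.06,"jaw": 1}
  ]
}}

```text
invalid input
```

Emit:
{"op": "arm_command", "data": {
  "increments": [
    {"tx": 0.75,"ty": -0.48,"tz": 0.06,"jaw": 1},
    {"tx": 0.75,"ty": -0.48,"tz": 0.06,"jaw": 1},
    {"tx": 0.75,"ty": -0.48,"tz": 0.06,"jaw": 1},
    {"tx": 0.75,"ty": -0.48,"tz": 0.06,"jaw": 1},
    {"tx": 0.43,"ty": -0.82,"tz": 0.16,"wz": -0.3,"jaw": 1},
    {"tx": 0.45,"ty": -0.8,"tz": 0.16,"wz": -0.3,"jaw": 1},
    {"tx": 0.48,"ty": -0.79,"tz": 0.16,"wz": -0.3,"jaw": 1},
    {"tx": 0.5,"ty": -0.77,"tz": 0.16,"wz": -0.3,"jaw": 1}
  ]
}}

```text
invalid input
```

Emit:
{"op": "arm_command", "data": {
  "increments": [
    {"tx": 0.53,"ty": -0.76,"tz": 0.16,"wz": -0.3,"jaw": 1},
    {"tx": 0.55,"ty": -0.74,"tz": 0.16,"wz": -0.3,"jaw": 1},
    {"tx": 0.57,"ty": -0.72,"tz": 0.16,"wz": -0.3,"jaw": 1},
    {"tx": 0.6,"ty": -0.71,"tz": 0.16,"wz": -0.3,"jaw": 1},
    {"tx": 0.62,"ty": -0.69,"tz": 0.16,"wz": -0.3,"jaw": 1},
    {"tx": 0.64,"ty": -0.67,"tz": 0.16,"wz": -0.3,"jaw": 1},
    {"tx": 0.66,"ty": -0.65,"tz": 0.16,"wz": -0.3,"jaw": 1},
    {"tx": 0.68,"ty": -0.63,"tz": 0.16,"wz": -0.3,"jaw": 1}
  ]
}}

```text
invalid input
```

Emit:
{"op": "arm_command", "data": {
  "increments": [
    {"jaw": 1,"tx": 0.75,"ty": -0.48,"tz": 0.06,"wx": 0,"wy": 0,"wz": 0},
    {"jaw": 1,"tx": 0.75,"ty": -0.48,"tz": 0.06,"wx": 0,"wy": 0,"wz": 0},
    {"jaw": 1,"tx": 0.75,"ty": -0.48,"tz": 0.06,"wx": 0,"wy": 0,"wz": 0},
    {"jaw": 1,"tx": 0.75,"ty": -0.48,"tz": 0.06,"wx": 0,"wy": 0,"wz": 0},
    {"jaw": 1,"tx": 0.75,"ty": -0.48,"tz": 0.06,"wx": 0,"wy": 0,"wz": 0},
    {"jaw": 1,"tx": 0.75,"ty": -0.48,"tz": 0.06,"wx": 0,"wy": 0,"wz": 0},
    {"jaw": 1,"tx": 0.75,"ty": -0.48,"tz": 0.06,"wx": 0,"wy": 0,"wz": 0},
    {"jaw": 1,"tx": 0.75,"ty": -0.48,"tz": 0.06,"wx": 0,"wy": 0,"wz": 0}
  ]
}}

```text
time: 1.77
tool_pos: [0.3546, -0.2638, 0.2122]
eef_rot: [0.0, 0.984, 0.176, 0.0]
wrist_force: [0.5, -0.4, 0.6]
width: 0.997
finger_force: 0.0
```

Every row needs all seven keys.

Emit:
{"op": "arm_command", "data": {
  "increments": [
    {"jaw": 1,"tx": 0.75,"ty": -0.48,"tz": 0.06,"wx": 0,"wy": 0,"wz": 0},
    {"jaw": 1,"tx": 0.75,"ty": -0.48,"tz": 0.06,"wx": 0,"wy": 0,"wz": 0},
    {"jaw": 1,"tx": 0.75,"ty": -0.48,"tz": 0.06,"wx": 0,"wy": 0,"wz": 0},
    {"jaw": 1,"tx": 0.75,"ty": -0.48,"tz": 0.06,"wx": 0,"wy": 0,"wz": 0},
    {"jaw": 1,"tx": 0.43,"ty": -0.82,"tz": 0.16,"wx": 0,"wy": 0,"wz": -0.3},
    {"jaw": 1,"tx": 0.45,"ty": -0.8,"tz": 0.16,"wx": 0,"wy": 0,"wz": -0.3},
    {"jaw": 1,"tx": 0.48,"ty": -0.79,"tz": 0.16,"wx": 0,"wy": 0,"wz": -0.3},
    {"jaw": 1,"tx": 0.5,"ty": -0.77,"tz": 0.16,"wx": 0,"wy": 0,"wz": -0.3}
  ]
}}

```text
time: 2.43
tool_pos: [0.4587, -0.0036, 0.1767]
eef_rot: [0.0, 0.971, 0.238, 0.0]
wrist_force: [1.4, -0.5, 0.4]
width: 1.0
finger_force: 0.0
```

Emit:
{"op": "arm_command", "data": {
  "increments": [
    {"jaw": 1,"tx": 0.53,"ty": -0.76,"tz": 0.16,"wx": 0,"wy": 0,"wz": -0.3},
    {"jaw": 1,"tx": 0.55,"ty": -0.74,"tz": 0.16,"wx": 0,"wy": 0,"wz": -0.3},
    {"jaw": 1,"tx": 0.57,"ty": -0.72,"tz": 0.16,"wx": 0,"wy": 0,"wz": -0.3},
    {"jaw": 1,"tx": 0.6,"ty": -0.71,"tz": 0.16,"wx": 0,"wy": 0,"wz": -0.3},
    {"jaw": 1,"tx": 0.62,"ty": -0.69,"tz": 0.16,"wx": 0,"wy": 0,"wz": -0.3},
    {"jaw": 1,"tx": 0.64,"ty": -0.67,"tz": 0.16,"wx": 0,"wy": 0,"wz": -0.3},
    {"jaw": 1,"tx": 0.66,"ty": -0.65,"tz": 0.16,"wx": 0,"wy": 0,"wz": -0.3},
    {"jaw": 1,"tx": 0.68,"ty": -0.63,"tz": 0.16,"wx": 0,"wy": 0,"wz": -0.3}
  ]
}}

```text
time: 3.1
tool_pos: [0.4961, 0.2903, 0.1254]
eef_rot: [0.0, 0.934, 0.358, 0.0]
wrist_force: [0.1, -1.2, 0.2]
width: 0.999
finger_force: 0.0
```

```bash
python3 - <<'E'
from h import *
print(state()["joints"].round(2))
plan([((.4963,.2900,.05),41.9,3),((.4963,.2900,.006),41.9,3)],1)
E
```

```text
[ 0.4   0.53  1.53 -0.    1.08  1.23]
[{"ty":0.003,"tz":0.628,"wz":0.004,"jaw":1},{"ty":0.003,"tz":0.628,"wz":0.004,"jaw":1},{"ty":0.004,"tz":0.628,"wz":0.003,"jaw":1},{"tz":0.367,"jaw":1},{"tz":0.366,"jaw":1},{"tz":0.367,"jaw":1}]
```

Emit:
{"op": "arm_command", "data": {
  "increments": [
    {"jaw": 1,"tx": 0,"ty": 0,"tz": 0.63,"wx": 0,"wy": 0,"wz": 0},
    {"jaw": 1,"tx": 0,"ty": 0,"tz": 0.63,"wx": 0,"wy": 0,"wz": 0},
    {"jaw": 1,"tx": 0,"ty": 0,"tz": 0.63,"wx": 0,"wy": 0,"wz": 0},
    {"jaw": 1,"tx": 0,"ty": 0,"tz": 0.37,"wx": 0,"wy": 0,"wz": 0},
    {"jaw": 1,"tx": 0,"ty": 0,"tz": 0.37,"wx": 0,"wy": 0,"wz": 0},
    {"jaw": 1,"tx": 0,"ty": 0,"tz": 0.36,"wx": 0,"wy": 0,"wz": 0},
    {"jaw": -1,"tx": 0,"ty": 0,"tz": 0,"wx": 0,"wy": 0,"wz": 0},
    {"jaw": -1,"tx": 0,"ty": 0,"tz": 0,"wx": 0,"wy": 0,"wz": 0}
  ]
}}

```text
time: 3.77
tool_pos: [0.4958, 0.2882, 0.0056]
eef_rot: [0.0, 0.934, 0.357, -0.001]
wrist_force: [0.3, 0.2, 0.3]
width: 0.747
finger_force: 0.0
```

Emit:
{"op": "arm_command", "data": {
  "increments": [
    {"jaw": -1,"tx": 0,"ty": 0,"tz": 0,"wx": 0,"wy": 0,"wz": 0},
    {"jaw": -1,"tx": 0,"ty": 0,"tz": 0,"wx": 0,"wy": 0,"wz": 0},
    {"jaw": -1,"tx": 0,"ty": 0,"tz": 0,"wx": 0,"wy": 0,"wz": 0},
    {"jaw": -1,"tx": 0,"ty": 0,"tz": 0,"wx": 0,"wy": 0,"wz": 0},
    {"jaw": -1,"tx": 0,"ty": 0,"tz": 0,"wx": 0,"wy": 0,"wz": 0},
    {"jaw": -1,"tx": 0,"ty": 0,"tz": 0,"wx": 0,"wy": 0,"wz": 0},
    {"jaw": -1,"tx": 0,"ty": 0,"tz": 0,"wx": 0,"wy": 0,"wz": 0}
  ]
}}

```text
time: 4.35
tool_pos: [0.4968, 0.2886, 0.0071]
eef_rot: [0.0, 0.934, 0.357, 0.001]
wrist_force: [-1.4, -0.5, 6.3]
width: 0.151
finger_force: 59.7
```

Emit:
{"op": "arm_command", "data": {
  "increments": [
    {"jaw": -1,"tx": 0,"ty": 0,"tz": -0.4,"wx": 0,"wy": 0,"wz": 0},
    {"jaw": -1,"tx": 0,"ty": 0,"tz": -0.9,"wx": 0,"wy": 0,"wz": 0},
    {"jaw": -1,"tx": 0,"ty": 0,"tz": -0.9,"wx": 0,"wy": 0,"wz": 0},
    {"jaw": -1,"tx": 0,"ty": 0,"tz": -0.9,"wx": 0,"wy": 0,"wz": 0},
    {"jaw": -1,"tx": 0,"ty": 0,"tz": -0.9,"wx": 0,"wy": 0,"wz": 0},
    {"jaw": -1,"tx": 0,"ty": 0,"tz": -0.4,"wx": 0,"wy": 0,"wz": 0},
    {"jaw": -1,"tx": 0,"ty": 0,"tz": 0,"wx": 0,"wy": 0,"wz": 0}
  ]
}}

```text
time: 4.93
tool_pos: [0.4981, 0.2893, 0.1869]
eef_rot: [-0.0, 0.934, 0.357, 0.004]
wrist_force: [0.9, 0.4, -1.6]
width: 0.146
finger_force: 58.8
```

```bash
python3 - <<'E'
from h import *
s=state();print(s["joints"].round(2),s["width"],s["wrist_force"],s["tool_pos"])
p,d=read_camera("scene"); cv2.imwrite("pics/lift.png",p[150:400,100:400,::-1].repeat(2,0).repeat(2,1))
plan([((.4714,-.128,.172),-85.1,24)],-1)
E
```

```text
[ 0.39  0.47  1.46 -0.    1.21  1.23] 0.14583112693936123 [ 0.88966006  0.3618234  -1.6213766 ] [0.49810299 0.28926613 0.18694267]
[{"tx":-0.31,"ty":0.305,"tz":0.012,"wy":-0.002,"wz":0.882,"jaw":-1},{"tx":-0.28,"ty":0.333,"tz":0.012,"wy":-0.002,"wz":0.882,"jaw":-1},{"tx":-0.248,"ty":0.357,"tz":0.012,"wy":-0.002,"wz":0.882,"jaw":-1},{"tx":-0.214,"ty":0.379,"tz":0.012,"wz":0.882,"jaw":-1},{"tx":-0.178,"ty":0.397,"tz":0.012,"wz":0.882,"jaw":-1},{"tx":-0.141,"ty":0.411,"tz":0.012,"wx":-0.002,"wz":0.882,"jaw":-1},{"tx":-0.103,"ty":0.423,"tz":0.012,"wx":-0.002,"wy":-0.002,"wz":0.882,"jaw":-1},{"tx":-0.063,"ty":0.43,"tz":0.012,"wy":-0.002,"wz":0.882,"jaw":-1}]
[{"tx":-0.023,"ty":0.434,"tz":0.013,"wz":0.882,"jaw":-1},{"tx":0.017,"ty":0.435,"tz":0.013,"wx":-0.002,"wz":0.882,"jaw":-1},{"tx":0.057,"ty":0.431,"tz":0.013,"wx":-0.002,"wy":-0.002,"wz":0.882,"jaw":-1},{"tx":0.096,"ty":0.424,"tz":0.013,"wy":-0.002,"wz":0.882,"jaw":-1},{"tx":0.135,"ty":0.413,"tz":0.013,"wz":0.882,"jaw":-1},{"tx":0.173,"ty":0.399,"tz":0.013,"wx":-0.002,"wz":0.881,"jaw":-1},{"tx":0.209,"ty":0.382,"tz":0.013,"wx":-0.002,"wy":-0.002,"wz":0.882,"jaw":-1},{"tx":0.243,"ty":0.361,"tz":0.013,"wy":-0.002,"wz":0.881,"jaw":-1}]
[{"tx":0.275,"ty":0.337,"tz":0.013,"wz":0.882,"jaw":-1},{"tx":0.305,"ty":0.31,"tz":0.013,"wx":-0.002,"wz":0.881,"jaw":-1},{"tx":0.333,"ty":0.28,"tz":0.012,"wx":-0.002,"wy":-0.002,"wz":0.882,"jaw":-1},{"tx":0.357,"ty":0.248,"tz":0.013,"wz":0.881,"jaw":-1},{"tx":0.378,"ty":0.215,"tz":0.012,"wx":-0.002,"wy":-0.002,"wz":0.882,"jaw":-1},{"tx":0.397,"ty":0.179,"tz":0.013,"wz":0.881,"jaw":-1},{"tx":0.411,"ty":0.141,"tz":0.012,"wx":-0.002,"wy":-0.002,"wz":0.882,"jaw":-1},{"tx":0.422,"ty":0.103,"tz":0.013,"wz":0.881,"jaw":-1}]
```

View pics/lift.png

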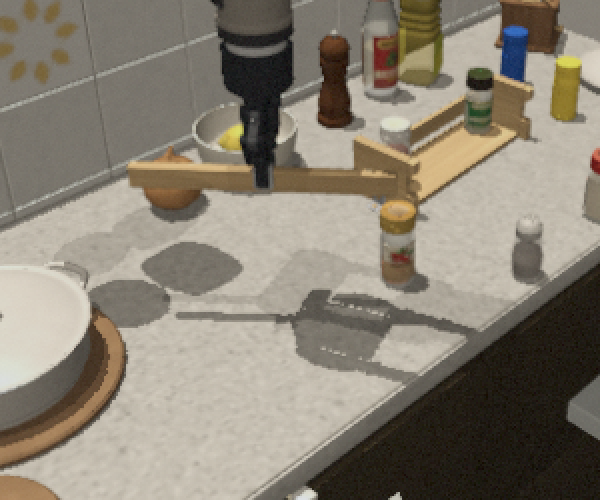

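The rail hangs level in the gripper, held at its middle (crop pixel 262,178), well above the counter and clear of the jar. Next I'll carry it over and turn it.

Emit:
{"op": "arm_command", "data": {
  "increments": [
    {"jaw": -1,"tx": -0.31,"ty": 0.3,"tz": 0.01,"wx": 0,"wy": 0,"wz": 0.88},
    {"jaw": -1,"tx": -0.28,"ty": 0.33,"tz": 0.01,"wx": 0,"wy": 0,"wz": 0.88},
    {"jaw": -1,"tx": -0.25,"ty": 0.36,"tz": 0.01,"wx": 0,"wy": 0,"wz": 0.88},
    {"jaw": -1,"tx": -0.21,"ty": 0.38,"tz": 0.01,"wx": 0,"wy": 0,"wz": 0.88},
    {"jaw": -1,"tx": -0.18,"ty": 0.4,"tz": 0.01,"wx": 0,"wy": 0,"wz": 0.88},
    {"jaw": -1,"tx": -0.14,"ty": 0.41,"tz": 0.01,"wx": 0,"wy": 0,"wz": 0.88},
    {"jaw": -1,"tx": -0.1,"ty": 0.42,"tz": 0.01,"wx": 0,"wy": 0,"wz": 0.88},
    {"jaw": -1,"tx": -0.06,"ty": 0.43,"tz": 0.01,"wx": 0,"wy": 0,"wz": 0.88}
  ]
}}

```text
time: 5.65
tool_pos: [0.4866, 0.1487, 0.1768]
eef_rot: [0.0, 1.0, -0.005, -0.002]
wrist_force: [0.7, 0.2, -1.0]
width: 0.143
finger_force: 58.8
```

Emit:
{"op": "arm_command", "data": {
  "increments": [
    {"jaw": -1,"tx": -0.02,"ty": 0.43,"tz": 0.01,"wx": 0,"wy": 0,"wz": 0.88},
    {"jaw": -1,"tx": 0.02,"ty": 0.43,"tz": 0.01,"wx": 0,"wy": 0,"wz": 0.88},
    {"jaw": -1,"tx": 0.06,"ty": 0.43,"tz": 0.01,"wx": 0,"wy": 0,"wz": 0.88},
    {"jaw": -1,"tx": 0.1,"ty": 0.42,"tz": 0.01,"wx": 0,"wy": 0,"wz": 0.88},
    {"jaw": -1,"tx": 0.14,"ty": 0.41,"tz": 0.01,"wx": 0,"wy": 0,"wz": 0.88},
    {"jaw": -1,"tx": 0.17,"ty": 0.4,"tz": 0.01,"wx": 0,"wy": 0,"wz": 0.88},
    {"jaw": -1,"tx": 0.21,"ty": 0.38,"tz": 0.01,"wx": 0,"wy": 0,"wz": 0.88},
    {"jaw": -1,"tx": 0.24,"ty": 0.36,"tz": 0.01,"wx": 0,"wy": 0,"wz": 0.88}
  ]
}}

```text
time: 6.32
tool_pos: [0.479, 0.0107, 0.1738]
eef_rot: [0.0, 0.931, -0.365, -0.002]
wrist_force: [-0.7, -0.0, -1.5]
width: 0.149
finger_force: 58.8
```

Emit:
{"op": "arm_command", "data": {
  "increments": [
    {"jaw": -1,"tx": 0.28,"ty": 0.34,"tz": 0.01,"wx": 0,"wy": 0,"wz": 0.88},
    {"jaw": -1,"tx": 0.3,"ty": 0.31,"tz": 0.01,"wx": 0,"wy": 0,"wz": 0.88},
    {"jaw": -1,"tx": 0.33,"ty": 0.28,"tz": 0.01,"wx": 0,"wy": 0,"wz": 0.88},
    {"jaw": -1,"tx": 0.36,"ty": 0.25,"tz": 0.01,"wx": 0,"wy": 0,"wz": 0.88},
    {"jaw": -1,"tx": 0.38,"ty": 0.21,"tz": 0.01,"wx": 0,"wy": 0,"wz": 0.88},
    {"jaw": -1,"tx": 0.4,"ty": 0.18,"tz": 0.01,"wx": 0,"wy": 0,"wz": 0.88},
    {"jaw": -1,"tx": 0.41,"ty": 0.14,"tz": 0.01,"wx": 0,"wy": 0,"wz": 0.88},
    {"jaw": -1,"tx": 0.42,"ty": 0.1,"tz": 0.01,"wx": 0,"wy": 0,"wz": 0.88}
  ]
}}

```text
time: 6.98
tool_pos: [0.4713, -0.128, 0.1705]
eef_rot: [0.001, 0.737, -0.676, -0.002]
wrist_force: [-0.4, 0.6, -1.6]
width: 0.144
finger_force: 58.8
```

Emit:
{"op": "arm_command", "data": {
  "increments": [
    {"jaw": -1,"tx": 0,"ty": 0,"tz": 0,"wx": 0,"wy": 0,"wz": 0},
    {"jaw": -1,"tx": 0,"ty": 0,"tz": 0,"wx": 0,"wy": 0,"wz": 0},
    {"jaw": -1,"tx": 0,"ty": 0,"tz": 0,"wx": 0,"wy": 0,"wz": 0}
  ]
}}

```text
time: 7.23
tool_pos: [0.4719, -0.1269, 0.1714]
eef_rot: [0.0, 0.739, -0.674, -0.001]
wrist_force: [0.2, 0.5, -1.0]
width: 0.153
finger_force: 58.8
```

```bash
cat >> h.py <<'E'
C=np.array([.581,-.1186]); TH=np.radians(4.87)
def rk(W):
    d=W[...,:2]-C; return np.concatenate([np.stack([d[...,0]*np.cos(TH)+d[...,1]*np.sin(TH),-d[...,0]*np.sin(TH)+d[...,1]*np.cos(TH)],-1),W[...,2:]],-1)
def wd(x,y,z): return np.array([C[0]+x*np.cos(TH)-y*np.sin(TH),C[1]+x*np.sin(TH)+y*np.cos(TH),z])
def railfit(n,tag):
    p,d=read_camera(n); cv2.imwrite(f"pics/{tag}.png",p[...,::-1])
    S=silhouettes("rail",n)
    for s in S[:2]:
        Q=cloud(n,d)[s["region"]]; Q=rk(Q[~np.isnan(Q[:,0])]); print(n,round(s["p"],2),np.round(s["box"]),len(Q),"z",np.percentile(Q[:,2],[2,10,50,90,98]).round(4))
        print("  y range",np.percentile(Q[:,1],[.5,99.5]).round(4))
        for a,b in((-.16,-.1),(-.1,-.05),(.05,.1),(.1,.16)):
            m=(Q[:,1]>a)&(Q[:,1]<b); 
            if m.sum()>5: print("  y",a,"n",m.sum(),"x",np.percentile(Q[m,0],[5,50,95]).round(4),"z",np.percentile(Q[m,2],[5,50,95]).round(4))
def tcp():
    p,R=pose(); s=state(); x=R.apply([1,0,0]); print("TCP rack",rk(p).round(4),"yaw",np.degrees(np.arctan2(x[1],x[0])).round(2),"z-axis",R.apply([0,0,1]).round(3),"F rack",rk(np.r_[s["wrist_force"][:2]+C,s["wrist_force"][2]]).round(1),"M",s["moment"].round(2),"w",round(s["width"],3),"t",round(s["time"],2))
E
python3 - <<'E'
from h import *
tcp(); railfit("top","top1"); railfit("scene","scene1"); print(state()["joints"].round(2))
E
```

```text
TCP rack [-0.1094  0.001   0.1714] yaw -84.76 z-axis [-0.002  0.001 -1.   ] F rack [ 0.3  0.5 -1. ] M [ 0.02 -0.   -0.  ] w 0.153 t 7.23
top 0.57 [395. 238. 139.  27.] 534 z [-0.004   0.      0.1905  0.1946  0.5352]
  y range [-0.1497  0.1483]
  y -0.16 n 65 x [-0.1154 -0.1112 -0.103 ] z [0.1708 0.1905 0.1948]
  y 0.05 n 167 x [-0.1178 -0.1095 -0.0699] z [-0.0039  0.1902  0.1962]
  y 0.1 n 235 x [-0.1179 -0.1109 -0.0709] z [-0.0019  0.1908  0.1971]
scene 0.95 [356. 193.  64.  47.] 533 z [0.1698 0.1732 0.1861 0.195  0.1964]
  y range [-0.1477  0.1506]
  y -0.16 n 88 x [-0.1177 -0.1156 -0.1072] z [0.1706 0.186  0.1951]
  y -0.1 n 69 x [-0.1189 -0.117  -0.1141] z [0.1708 0.183  0.1949]
  y 0.05 n 123 x [-0.1197 -0.1172 -0.1082] z [0.1715 0.187  0.1957]
  y 0.1 n 153 x [-0.1201 -0.1174 -0.1091] z [0.1718 0.1853 0.1962]
[-0.42  0.34  1.71  0.    1.1   2.63]
```

View pics/top1.png

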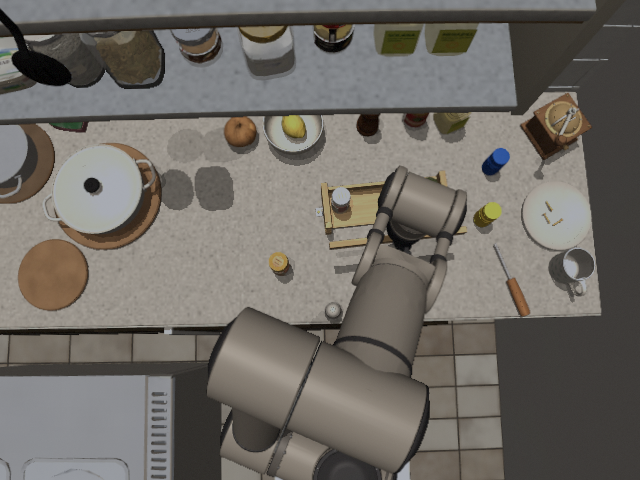

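```bash
python3 - <<'E'
from h import *
plan([(wd(-.092,.001,.06),-85.13,5),(wd(-.092,.001,.0446),-85.13,2)],-1)
E
```

```text
[{"ty":-0.084,"tz":0.562,"wz":0.013,"jaw":-1},{"ty":-0.084,"tz":0.561,"wz":0.013,"jaw":-1},{"ty":-0.084,"tz":0.562,"wz":0.013,"jaw":-1},{"ty":-0.084,"tz":0.561,"wz":0.012,"jaw":-1},{"ty":-0.085,"tz":0.562,"wz":0.013,"jaw":-1},{"tz":0.192,"jaw":-1},{"tz":0.193,"jaw":-1}]
```

Emit:
{"op": "arm_command", "data": {
  "increments": [
    {"jaw": -1,"tx": 0,"ty": -0.08,"tz": 0.56,"wx": 0,"wy": 0,"wz": 0.013},
    {"jaw": -1,"tx": 0,"ty": -0.08,"tz": 0.56,"wx": 0,"wy": 0,"wz": 0.013},
    {"jaw": -1,"tx": 0,"ty": -0.08,"tz": 0.56,"wx": 0,"wy": 0,"wz": 0.013},
    {"jaw": -1,"tx": 0,"ty": -0.08,"tz": 0.56,"wx": 0,"wy": 0,"wz": 0.013},
    {"jaw": -1,"tx": 0,"ty": -0.08,"tz": 0.56,"wx": 0,"wy": 0,"wz": 0.013},
    {"jaw": -1,"tx": 0,"ty": 0,"tz": 0.2,"wx": 0,"wy": 0,"wz": 0},
    {"jaw": -1,"tx": 0,"ty": 0,"tz": 0.2,"wx": 0,"wy": 0,"wz": 0},
    {"jaw": -1,"tx": 0,"ty": 0,"tz": 0,"wx": 0,"wy": 0,"wz": 0}
  ]
}}

```text
time: 8.1
tool_pos: [0.4879, -0.1258, 0.0437]
eef_rot: [0.0, 0.736, -0.677, -0.001]
wrist_force: [-0.3, 0.1, -1.0]
width: 0.151
finger_force: 58.8
```

Emit:
{"op": "arm_command", "data": {
  "increments": [
    {"jaw": -1,"tx": 0,"ty": 0,"tz": 0,"wx": 0,"wy": 0,"wz": 0},
    {"jaw": -1,"tx": 0,"ty": 0,"tz": 0,"wx": 0,"wy": 0,"wz": 0}
  ]
}}

```text
time: 8.27
tool_pos: [0.4891, -0.1265, 0.0456]
eef_rot: [-0.0, 0.736, -0.677, 0.001]
wrist_force: [-0.2, 0.1, -0.8]
width: 0.145
finger_force: 58.8
```

```bash
python3 - <<'E'
from h import *
tcp(); railfit("top","top2"); railfit("scene","scene2")
im=cv2.imread("pics/scene2.png")[170:270,250:410]; im2=cv2.imread("pics/top2.png")[160:260,300:460]
cv2.imwrite("pics/crop2.png",np.vstack([cv2.resize(i,None,fx=3.0,fy=3.0,interpolation=cv2.INTER_CUBIC) for i in(im,im2)]))
E
```

```text
TCP rack [-0.0922 -0.      0.0456] yaw -85.23 z-axis [ 0.002 -0.001 -1.   ] F rack [-0.2  0.2 -0.8] M [-0.02  0.   -0.03] w 0.145 t 8.27
top 0.62 [388. 240. 125.  26.] 320 z [0.0007 0.0488 0.0651 0.0694 0.071 ]
  y range [-0.1481  0.1474]
  y -0.16 n 60 x [-0.0995 -0.0948 -0.0874] z [0.0485 0.0646 0.0694]
  y 0.05 n 112 x [-0.0995 -0.0932 -0.0805] z [0.0007 0.0653 0.0704]
  y 0.1 n 148 x [-0.0995 -0.0945 -0.0863] z [0.0428 0.0651 0.07  ]
```

View pics/crop2.png

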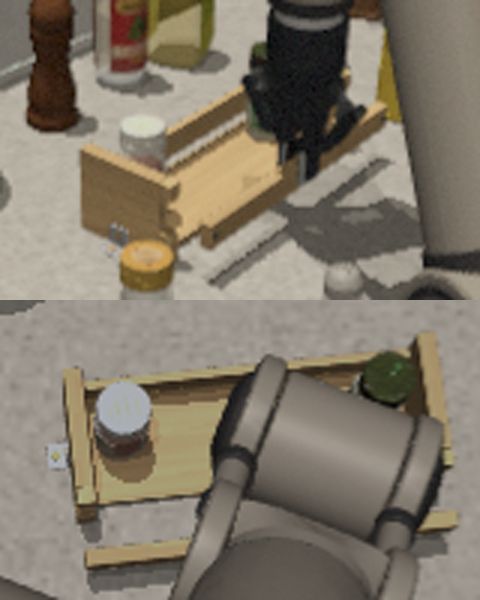

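The rail stands about 23 mm in front of the housings, parallel to the rack. I'll check centring with sub-pixel edge profiles along y before pressing.

```bash
cat >> h.py <<'E'
def edge(n,img,xs,z,y0):
    ys=np.linspace(y0-.012,y0+.012,97); lab=cv2.cvtColor(img,cv2.COLOR_BGR2LAB).astype(np.float32); out=[]
    prof=0
    for x in xs:
        uv=proj(n,np.array([wd(x,y,z) for y in ys])).astype(np.float32)
        prof=prof+cv2.remap(lab,uv[:,0].reshape(1,-1),uv[:,1].reshape(1,-1),cv2.INTER_LINEAR)[0]
    prof=cv2.GaussianBlur(prof/len(xs),(1,9),1.5)
    b=prof[:,2]; s=np.sign(y0); hi=np.median(b[(ys*s<abs(y0)-.006)]); lo=np.median(b[ys*s>abs(y0)+.007])
    k=np.where(np.diff(np.sign(b-(hi+lo)/2)))[0]
    return round(hi,1),round(lo,1),(ys[k]*1000).round(1)
E
python3 - <<'E'
from h import *
for n in("top","scene"):
    img=cv2.imread(f"pics/{n}2.png"); i0=cv2.imread(f"pics/{n}0.png")
    for s in(1,-1):
        print(n,s,"rail",edge(n,img,np.linspace(-.096,-.088,9),.0666,.15*s),"rack",edge(n,i0,np.linspace(-.04,.04,30),.09,.15*s))
E
```

```text
top 1 rail (np.float32(151.7), np.float32(133.3), array([147.5])) rack (np.float32(151.2), np.float32(133.0), array([149.5]))
top -1 rail (np.float32(151.1), np.float32(133.0), array([-151.8])) rack (np.float32(151.4), np.float32(133.0), array([-150.]))
scene 1 rail (np.float32(156.5), np.float32(149.8), array([145.5])) rack (np.float32(156.7), np.float32(147.9), array([147.2]))
scene -1 rail (np.float32(156.4), np.float32(165.0), array([-156.])) rack (np.float32(151.3), np.float32(128.6), array([-156.5]))
```

Both cameras agree that the rail sits about 1.9 mm too far to the right, so I'll shift it left and approach slowly.

Emit:
{"op": "arm_command", "data": {
  "increments": [
    {"jaw": -1,"tx": -0.047,"ty": 0,"tz": 0,"wx": 0,"wy": 0,"wz": 0},
    {"jaw": -1,"tx": 0,"ty": -0.2,"tz": 0,"wx": 0,"wy": 0,"wz": 0},
    {"jaw": -1,"tx": 0,"ty": -0.2,"tz": 0,"wx": 0,"wy": 0,"wz": 0},
    {"jaw": -1,"tx": 0,"ty": -0.2,"tz": 0,"wx": 0,"wy": 0,"wz": 0},
    {"jaw": -1,"tx": 0,"ty": -0.1,"tz": 0,"wx": 0,"wy": 0,"wz": 0},
    {"jaw": -1,"tx": 0,"ty": 0,"tz": 0,"wx": 0,"wy": 0,"wz": 0},
    {"jaw": -1,"tx": 0,"ty": 0,"tz": 0,"wx": 0,"wy": 0,"wz": 0}
  ]
}}

```text
time: 9.05
tool_pos: [0.5164, -0.1219, 0.0442]
eef_rot: [0.0, 0.736, -0.677, -0.0]
wrist_force: [-0.4, -1.1, -1.0]
width: 0.149
finger_force: 58.8
```

```bash
python3 - <<'E'
from h import *
tcp(); p,d=read_camera("top"); img=p[...,::-1].copy(); tcp()
x=rk(pose()[0])[0]
for s in(1,-1): print(edge("top",img,np.linspace(x-.004,x+.004,9),.0656,.15*s))
E
```

```text
TCP rack [-0.0647  0.0022  0.0442] yaw -85.21 z-axis [-0.  0. -1.] F rack [-0.5 -1.1 -1. ] M [-0.   -0.01  0.01] w 0.149 t 9.05
TCP rack [-0.065   0.0022  0.0442] yaw -85.22 z-axis [-0.001  0.    -1.   ] F rack [ 1.1 -0.  -0.3] M [-0.01 -0.03  0.04] w 0.152 t 9.1
(np.float32(151.8), np.float32(133.2), array([150.]))
(np.float32(151.2), np.float32(133.0), array([-149.2]))
```

Emit:
{"op": "arm_command", "data": {
  "increments": [
    {"jaw": -1,"tx": 0.01,"ty": -0.04,"tz": 0,"wx": 0,"wy": 0,"wz": 0},
    {"jaw": -1,"tx": 0,"ty": -0.04,"tz": 0,"wx": 0,"wy": 0,"wz": 0},
    {"jaw": -1,"tx": 0,"ty": -0.04,"tz": 0,"wx": 0,"wy": 0,"wz": 0},
    {"jaw": -1,"tx": 0,"ty": -0.04,"tz": 0,"wx": 0,"wy": 0,"wz": 0},
    {"jaw": -1,"tx": 0,"ty": -0.04,"tz": 0,"wx": 0,"wy": 0,"wz": 0},
    {"jaw": -1,"tx": 0,"ty": -0.04,"tz": 0,"wx": 0,"wy": 0,"wz": 0},
    {"jaw": -1,"tx": 0,"ty": -0.03,"tz": 0,"wx": 0,"wy": 0,"wz": 0},
    {"jaw": -1,"tx": 0,"ty": 0,"tz": 0,"wx": 0,"wy": 0,"wz": 0}
  ]
}}

```text
time: 9.77
tool_pos: [0.5273, -0.1216, 0.0445]
eef_rot: [-0.0, 0.736, -0.677, 0.0]
wrist_force: [-0.3, 0.1, -1.0]
width: 0.151
finger_force: 58.8
```

```bash
python3 -c "
from h import *
tcp()"
```

```text
TCP rack [-0.0537  0.0016  0.0445] yaw -85.24 z-axis [ 0. -0. -1.] F rack [-0.3  0.2 -1. ] M [-0.01 -0.04  0.05] w 0.151 t 9.77
```

No contact yet and about 6 mm remain, so I'll creep in.

Emit:
{"op": "arm_command", "data": {
  "increments": [
    {"jaw": -1,"tx": 0,"ty": -0.015,"tz": 0,"wx": 0,"wy": 0,"wz": 0},
    {"jaw": -1,"tx": 0,"ty": -0.015,"tz": 0,"wx": 0,"wy": 0,"wz": 0},
    {"jaw": -1,"tx": 0,"ty": -0.015,"tz": 0,"wx": 0,"wy": 0,"wz": 0},
    {"jaw": -1,"tx": 0,"ty": -0.015,"tz": 0,"wx": 0,"wy": 0,"wz": 0},
    {"jaw": -1,"tx": 0,"ty": -0.015,"tz": 0,"wx": 0,"wy": 0,"wz": 0},
    {"jaw": -1,"tx": 0,"ty": -0.015,"tz": 0,"wx": 0,"wy": 0,"wz": 0},
    {"jaw": -1,"tx": 0,"ty": 0,"tz": 0,"wx": 0,"wy": 0,"wz": 0}
  ]
}}

```text
time: 10.35
tool_pos: [0.5308, -0.1213, 0.0445]
eef_rot: [0.0, 0.736, -0.677, 0.0]
wrist_force: [0.1, -0.5, -1.0]
width: 0.152
finger_force: 58.8
```

Emit:
{"op": "arm_command", "data": {
  "increments": [
    {"jaw": -1,"tx": 0,"ty": -0.015,"tz": 0,"wx": 0,"wy": 0,"wz": 0},
    {"jaw": -1,"tx": 0,"ty": -0.015,"tz": 0,"wx": 0,"wy": 0,"wz": 0},
    {"jaw": -1,"tx": 0,"ty": 0,"tz": 0,"wx": 0,"wy": 0,"wz": 0},
    {"jaw": -1,"tx": 0,"ty": 0,"tz": 0,"wx": 0,"wy": 0,"wz": 0}
  ]
}}

```text
time: 10.68
tool_pos: [0.5319, -0.1212, 0.0445]
eef_rot: [0.0, 0.736, -0.677, 0.0]
wrist_force: [-0.4, -0.1, -0.9]
width: 0.144
finger_force: 58.8
```

```bash
python3 -c "
from h import *
tcp()"
```

```text
TCP rack [-0.0492  0.0016  0.0445] yaw -85.24 z-axis [ 0. -0. -1.] F rack [-0.4 -0.1 -0.9] M [0.02 0.06 0.  ] w 0.144 t 10.68
```

Emit:
{"op": "arm_command", "data": {
  "increments": [
    {"jaw": -1,"tx": 0,"ty": -0.012,"tz": 0,"wx": 0,"wy": 0,"wz": 0},
    {"jaw": -1,"tx": 0,"ty": -0.012,"tz": 0,"wx": 0,"wy": 0,"wz": 0},
    {"jaw": -1,"tx": 0,"ty": 0,"tz": 0,"wx": 0,"wy": 0,"wz": 0}
  ]
}}

```text
time: 10.93
tool_pos: [0.5329, -0.1211, 0.0445]
eef_rot: [-0.0, 0.736, -0.677, 0.0]
wrist_force: [0.2, 0.7, -0.8]
width: 0.147
finger_force: 58.8
```

Emit:
{"op": "arm_command", "data": {
  "increments": [
    {"jaw": -1,"tx": 0,"ty": -0.012,"tz": 0,"wx": 0,"wy": 0,"wz": 0},
    {"jaw": -1,"tx": 0,"ty": -0.012,"tz": 0,"wx": 0,"wy": 0,"wz": 0},
    {"jaw": -1,"tx": 0,"ty": 0,"tz": 0,"wx": 0,"wy": 0,"wz": 0}
  ]
}}

```text
time: 11.18
tool_pos: [0.5339, -0.121, 0.0445]
eef_rot: [-0.0, 0.736, -0.677, 0.0]
wrist_force: [0.3, -0.7, -1.2]
width: 0.149
finger_force: 58.8
```

Emit:
{"op": "arm_command", "data": {
  "increments": [
    {"jaw": -1,"tx": 0,"ty": -0.012,"tz": 0,"wx": 0,"wy": 0,"wz": 0},
    {"jaw": -1,"tx": 0,"ty": -0.012,"tz": 0,"wx": 0,"wy": 0,"wz": 0},
    {"jaw": -1,"tx": 0,"ty": 0,"tz": 0,"wx": 0,"wy": 0,"wz": 0}
  ]
}}

```text
time: 11.43
tool_pos: [0.5344, -0.1209, 0.0444]
eef_rot: [0.0, 0.736, -0.677, -0.0]
wrist_force: [-1.2, 0.1, 0.6]
width: 0.149
finger_force: 58.9
```

```bash
python3 - <<'E'
from h import *
tcp(); railfit("scene","scene3"); p,d=read_camera("top"); img=p[...,::-1].copy(); cv2.imwrite("pics/top3.png",img); tcp()
for s in(1,-1): print(edge("top",img,np.linspace(-.051,-.044,9),.0656,.15*s))
im=cv2.imread("pics/scene3.png")[170:270,250:410]; im2=img[160:260,300:460]
cv2.imwrite("pics/crop3.png",np.vstack([cv2.resize(i,None,fx=3.0,fy=3.0,interpolation=cv2.INTER_CUBIC) for i in(im,im2)]))
E
```

```text
TCP rack [-0.0466  0.0017  0.0444] yaw -85.25 z-axis [-0.001  0.    -1.   ] F rack [-1.2  0.2  0.6] M [-0.05  0.29 -0.23] w 0.149 t 11.43
scene 0.61 [336. 226.  63.  45.] 530 z [0.0401 0.0441 0.0573 0.0675 0.0695]
  y range [-0.1476  0.1503]
  y -0.16 n 86 x [-0.0582 -0.0545 -0.0467] z [0.0415 0.0583 0.0694]
  y -0.1 n 67 x [-0.0582 -0.0554 -0.0527] z [0.0409 0.0529 0.0656]
  y 0.05 n 123 x [-0.0575 -0.054  -0.0439] z [0.043  0.0614 0.0685]
  y 0.1 n 135 x [-0.0565 -0.0539 -0.0446] z [0.0447 0.0576 0.0679]
TCP rack [-0.0466  0.0017  0.0444] yaw -85.25 z-axis [-0.001  0.    -1.   ] F rack [-2.3  0.2 -0.7] M [-0.08  0.31 -0.16] w 0.148 t 11.58
(np.float32(147.8), np.float32(133.0), array([149.8]))
(np.float32(144.3), np.float32(133.7), array([-156.5]))
```

View pics/crop3.png

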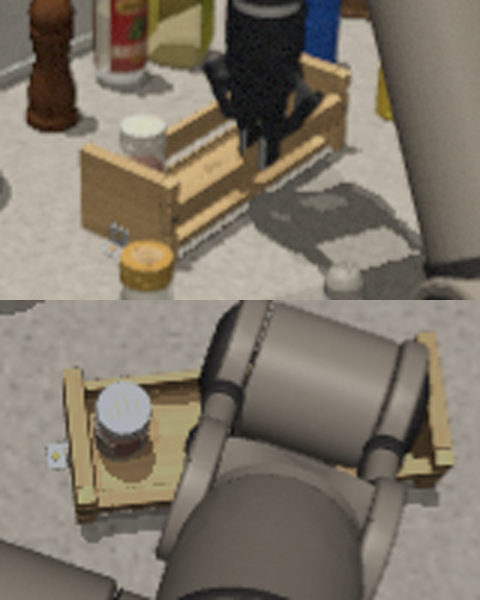

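Both rail ends are inside the housings: the left end is flush at crop pixel (170,205) and the right end sits by (335,135). All jars are standing. First contact reads 1–2 N, so I'll build up to 10 N in small steps.

Emit:
{"op": "arm_command", "data": {
  "increments": [
    {"jaw": -1,"tx": 0,"ty": -0.012,"tz": 0,"wx": 0,"wy": 0,"wz": 0},
    {"jaw": -1,"tx": 0,"ty": 0,"tz": 0,"wx": 0,"wy": 0,"wz": 0},
    {"jaw": -1,"tx": 0,"ty": -0.012,"tz": 0,"wx": 0,"wy": 0,"wz": 0},
    {"jaw": -1,"tx": 0,"ty": 0,"tz": 0,"wx": 0,"wy": 0,"wz": 0}
  ]
}}

```text
time: 11.92
tool_pos: [0.5344, -0.1209, 0.0444]
eef_rot: [0.001, 0.736, -0.677, -0.001]
wrist_force: [-6.8, -1.3, 2.8]
width: 0.147
finger_force: 59.4
```

```bash
python3 -c "
from h import *
tcp()"
```

```text
TCP rack [-0.0466  0.0017  0.0444] yaw -85.23 z-axis [-0.003  0.    -1.   ] F rack [-6.8 -0.7  2.8] M [-0.3   1.03 -0.16] w 0.147 t 11.92
```

Emit:
{"op": "arm_command", "data": {
  "increments": [
    {"jaw": -1,"tx": 0,"ty": -0.01,"tz": 0,"wx": 0,"wy": 0,"wz": 0},
    {"jaw": -1,"tx": 0,"ty": -0.005,"tz": 0,"wx": 0,"wy": 0,"wz": 0},
    {"jaw": -1,"tx": 0,"ty": 0,"tz": 0,"wx": 0,"wy": 0,"wz": 0},
    {"jaw": -1,"tx": 0,"ty": 0,"tz": 0,"wx": 0,"wy": 0,"wz": 0}
  ]
}}

```text
time: 12.25
tool_pos: [0.5344, -0.1208, 0.0444]
eef_rot: [0.001, 0.736, -0.677, -0.002]
wrist_force: [-8.5, -2.2, 3.9]
width: 0.148
finger_force: 59.6
```

```bash
python3 - <<'E'
from h import *
tcp(); W=cloud("scene"); Q=rk(W); 
f=lambda a,b,z0,z1,x0,x1:(lambda m:(m.sum(),np.median(Q[m],0).round(4)))((Q[...,1]>a)&(Q[...,1]<b)&(Q[...,2]>z0)&(Q[...,2]<z1)&(Q[...,0]>x0)&(Q[...,0]<x1))
print("rail front L/R",f(.05,.13,.045,.06,-.07,-.05),f(-.13,-.05,.045,.06,-.07,-.05)); print("side front",f(.135,.15,.072,.088,-.062,-.05),f(-.15,-.135,.072,.088,-.062,-.05))
print("rail top z L/R",f(.05,.13,.058,.075,-.051,-.044),f(-.13,-.05,.058,.075,-.051,-.044)); tcp()
E
```

```text
TCP rack [-0.0466  0.0017  0.0444] yaw -85.23 z-axis [-0.004  0.    -1.   ] F rack [-8.7 -1.4  3.9] M [-0.4   1.39 -0.2 ] w 0.148 t 12.25
rail front L/R (np.int64(76), array([-0.0548,  0.0925,  0.052 ])) (np.int64(59), array([-0.0554, -0.0897,  0.0531]))
side front (np.int64(16), array([-0.0539,  0.1414,  0.0815])) (np.int64(15), array([-0.0542, -0.1414,  0.08  ]))
rail top z L/R (np.int64(33), array([-0.0484,  0.0901,  0.0669])) (np.int64(7), array([-0.0481, -0.117 ,  0.0669]))
TCP rack [-0.0466  0.0017  0.0443] yaw -85.23 z-axis [-0.004  0.    -1.   ] F rack [-9.3 -1.5  3.7] M [-0.42  1.38 -0.13] w 0.151 t 12.3
```

The rail front is flush with the side fronts to within about 1 mm and it is level. The push is about 9 N, so I'll trim it and hold.

Emit:
{"op": "arm_command", "data": {
  "increments": [
    {"jaw": -1,"tx": 0,"ty": -0.004,"tz": 0,"wx": 0,"wy": 0,"wz": 0},
    {"jaw": -1,"tx": 0,"ty": 0,"tz": 0,"wx": 0,"wy": 0,"wz": 0},
    {"jaw": -1,"tx": 0,"ty": 0,"tz": 0,"wx": 0,"wy": 0,"wz": 0},
    {"jaw": -1,"tx": 0,"ty": 0,"tz": 0,"wx": 0,"wy": 0,"wz": 0},
    {"jaw": -1,"tx": 0,"ty": 0,"tz": 0,"wx": 0,"wy": 0,"wz": 0},
    {"jaw": -1,"tx": 0,"ty": 0,"tz": 0,"wx": 0,"wy": 0,"wz": 0},
    {"jaw": -1,"tx": 0,"ty": 0,"tz": 0,"wx": 0,"wy": 0,"wz": 0},
    {"jaw": -1,"tx": 0,"ty": 0,"tz": 0,"wx": 0,"wy": 0,"wz": 0}
  ]
}}

```text
time: 12.97
tool_pos: [0.5344, -0.1208, 0.0443]
eef_rot: [0.001, 0.736, -0.677, -0.002]
wrist_force: [-9.2, -2.6, 4.5]
width: 0.148
finger_force: 59.6
```

Emit:
{"op": "arm_command", "data": {
  "increments": [
    {"jaw": -1,"tx": 0,"ty": 0,"tz": 0,"wx": 0,"wy": 0,"wz": 0},
    {"jaw": -1,"tx": 0,"ty": 0,"tz": 0,"wx": 0,"wy": 0,"wz": 0},
    {"jaw": -1,"tx": 0,"ty": 0,"tz": 0,"wx": 0,"wy": 0,"wz": 0},
    {"jaw": -1,"tx": 0,"ty": 0,"tz": 0,"wx": 0,"wy": 0,"wz": 0},
    {"jaw": -1,"tx": 0,"ty": 0,"tz": 0,"wx": 0,"wy": 0,"wz": 0},
    {"jaw": -1,"tx": 0,"ty": 0,"tz": 0,"wx": 0,"wy": 0,"wz": 0},
    {"jaw": -1,"tx": 0,"ty": 0,"tz": 0,"wx": 0,"wy": 0,"wz": 0},
    {"jaw": -1,"tx": 0,"ty": 0,"tz": 0,"wx": 0,"wy": 0,"wz": 0}
  ]
}}

```text
time: 13.63
tool_pos: [0.5344, -0.1209, 0.0443]
eef_rot: [0.001, 0.736, -0.677, -0.002]
wrist_force: [-8.6, -2.5, 5.0]
width: 0.152
finger_force: 59.6
```

```bash
python3 -c "
from h import *
tcp(); read_camera('top'); tcp(); read_camera('top'); tcp()"
```

```text
TCP rack [-0.0466  0.0017  0.0443] yaw -85.23 z-axis [-0.004  0.    -1.   ] F rack [-8.8 -1.7  5. ] M [-0.47  1.44 -0.15] w 0.152 t 13.63
TCP rack [-0.0466  0.0017  0.0444] yaw -85.22 z-axis [-0.004  0.    -1.   ] F rack [-9.4 -1.5  4.9] M [-0.42  1.46 -0.2 ] w 0.15 t 13.68
TCP rack [-0.0466  0.0017  0.0443] yaw -85.23 z-axis [-0.004  0.    -1.   ] F rack [-9.6 -2.   4.7] M [-0.42  1.44 -0.17] w 0.151 t 13.73
```

Emit:
{"op": "arm_command", "data": {
  "increments": [
    {"jaw": -1,"tx": 0,"ty": -0.004,"tz": 0,"wx": 0,"wy": 0,"wz": 0},
    {"jaw": -1,"tx": 0,"ty": 0,"tz": 0,"wx": 0,"wy": 0,"wz": 0},
    {"jaw": -1,"tx": 0,"ty": 0,"tz": 0,"wx": 0,"wy": 0,"wz": 0},
    {"jaw": -1,"tx": 0,"ty": 0,"tz": 0,"wx": 0,"wy": 0,"wz": 0},
    {"jaw": -1,"tx": 0,"ty": 0,"tz": 0,"wx": 0,"wy": 0,"wz": 0},
    {"jaw": -1,"tx": 0,"ty": 0,"tz": 0,"wx": 0,"wy": 0,"wz": 0},
    {"jaw": -1,"tx": 0,"ty": 0,"tz": 0,"wx": 0,"wy": 0,"wz": 0},
    {"jaw": -1,"tx": 0,"ty": 0,"tz": 0,"wx": 0,"wy": 0,"wz": 0}
  ]
}}

```text
time: 14.4
tool_pos: [0.5344, -0.1208, 0.0443]
eef_rot: [0.001, 0.736, -0.677, -0.002]
wrist_force: [-9.9, -3.0, 5.1]
width: 0.151
finger_force: 59.7
```

Emit:
{"op": "arm_command", "data": {
  "increments": [
    {"jaw": -1,"tx": 0,"ty": 0,"tz": 0,"wx": 0,"wy": 0,"wz": 0},
    {"jaw": -1,"tx": 0,"ty": 0,"tz": 0,"wx": 0,"wy": 0,"wz": 0},
    {"jaw": -1,"tx": 0,"ty": 0,"tz": 0,"wx": 0,"wy": 0,"wz": 0},
    {"jaw": -1,"tx": 0,"ty": 0,"tz": 0,"wx": 0,"wy": 0,"wz": 0},
    {"jaw": -1,"tx": 0,"ty": 0,"tz": 0,"wx": 0,"wy": 0,"wz": 0},
    {"jaw": -1,"tx": 0,"ty": 0,"tz": 0,"wx": 0,"wy": 0,"wz": 0},
    {"jaw": -1,"tx": 0,"ty": 0,"tz": 0,"wx": 0,"wy": 0,"wz": 0},
    {"jaw": -1,"tx": 0,"ty": 0,"tz": 0,"wx": 0,"wy": 0,"wz": 0}
  ]
}}

```text
time: 15.07
tool_pos: [0.5344, -0.1209, 0.0443]
eef_rot: [0.001, 0.736, -0.677, -0.002]
wrist_force: [-9.5, -3.5, 5.1]
width: 0.148
finger_force: 59.7
```

Emit:
{"op": "arm_command", "data": {
  "increments": [
    {"jaw": -1,"tx": 0,"ty": 0,"tz": 0,"wx": 0,"wy": 0,"wz": 0},
    {"jaw": -1,"tx": 0,"ty": 0,"tz": 0,"wx": 0,"wy": 0,"wz": 0},
    {"jaw": -1,"tx": 0,"ty": 0,"tz": 0,"wx": 0,"wy": 0,"wz": 0},
    {"jaw": -1,"tx": 0,"ty": 0,"tz": 0,"wx": 0,"wy": 0,"wz": 0},
    {"jaw": -1,"tx": 0,"ty": 0,"tz": 0,"wx": 0,"wy": 0,"wz": 0},
    {"jaw": -1,"tx": 0,"ty": 0,"tz": 0,"wx": 0,"wy": 0,"wz": 0},
    {"jaw": -1,"tx": 0,"ty": 0,"tz": 0,"wx": 0,"wy": 0,"wz": 0},
    {"jaw": -1,"tx": 0,"ty": 0,"tz": 0,"wx": 0,"wy": 0,"wz": 0}
  ]
}}

```text
time: 15.73
tool_pos: [0.5344, -0.1208, 0.0444]
eef_rot: [0.001, 0.736, -0.677, -0.002]
wrist_force: [-10.2, -1.8, 4.5]
width: 0.147
finger_force: 59.7
```

Emit:
{"op": "arm_command", "data": {
  "increments": [
    {"jaw": -1,"tx": 0,"ty": 0,"tz": 0,"wx": 0,"wy": 0,"wz": 0},
    {"jaw": -1,"tx": 0,"ty": 0,"tz": 0,"wx": 0,"wy": 0,"wz": 0},
    {"jaw": -1,"tx": 0,"ty": 0,"tz": 0,"wx": 0,"wy": 0,"wz": 0},
    {"jaw": -1,"tx": 0,"ty": 0,"tz": 0,"wx": 0,"wy": 0,"wz": 0},
    {"jaw": -1,"tx": 0,"ty": 0,"tz": 0,"wx": 0,"wy": 0,"wz": 0},
    {"jaw": -1,"tx": 0,"ty": 0,"tz": 0,"wx": 0,"wy": 0,"wz": 0},
    {"jaw": -1,"tx": 0,"ty": 0,"tz": 0,"wx": 0,"wy": 0,"wz": 0},
    {"jaw": -1,"tx": 0,"ty": 0,"tz": 0,"wx": 0,"wy": 0,"wz": 0}
  ]
}}

```text
time: 16.4
tool_pos: [0.5344, -0.1209, 0.0444]
eef_rot: [0.001, 0.736, -0.677, -0.002]
wrist_force: [-10.6, -2.1, 5.2]
width: 0.151
finger_force: 59.7
```

Emit:
{"op": "arm_command", "data": {
  "increments": [
    {"jaw": -1,"tx": 0,"ty": 0,"tz": 0,"wx": 0,"wy": 0,"wz": 0},
    {"jaw": -1,"tx": 0,"ty": 0,"tz": 0,"wx": 0,"wy": 0,"wz": 0},
    {"jaw": -1,"tx": 0,"ty": 0,"tz": 0,"wx": 0,"wy": 0,"wz": 0},
    {"jaw": -1,"tx": 0,"ty": 0,"tz": 0,"wx": 0,"wy": 0,"wz": 0},
    {"jaw": -1,"tx": 0,"ty": 0,"tz": 0,"wx": 0,"wy": 0,"wz": 0},
    {"jaw": -1,"tx": 0,"ty": 0,"tz": 0,"wx": 0,"wy": 0,"wz": 0},
    {"jaw": -1,"tx": 0,"ty": 0,"tz": 0,"wx": 0,"wy": 0,"wz": 0},
    {"jaw": -1,"tx": 0,"ty": 0,"tz": 0,"wx": 0,"wy": 0,"wz": 0}
  ]
}}

```text
time: 17.07
tool_pos: [0.5344, -0.1208, 0.0443]
eef_rot: [0.001, 0.736, -0.677, -0.002]
wrist_force: [-10.9, -2.7, 4.7]
width: 0.151
finger_force: 59.7
```

```bash
python3 - <<'E'
from h import *
tcp(); p,d=read_camera("scene"); cv2.imwrite("pics/end.png",cv2.resize(p[160:280,230:410,::-1],None,fx=4,fy=4,interpolation=cv2.INTER_CUBIC)); tcp()
i=p[...,::-1].copy(); print(edge("scene",i,np.linspace(-.051,-.045,7),.0656,.15))
E
```

```text
TCP rack [-0.0466  0.0017  0.0443] yaw -85.23 z-axis [-0.005  0.    -1.   ] F rack [-11.1  -1.8   4.7] M [-0.41  1.52 -0.21] w 0.151 t 17.07
TCP rack [-0.0466  0.0017  0.0443] yaw -85.23 z-axis [-0.005  0.    -1.   ] F rack [-9.8 -1.6  5. ] M [-0.46  1.52 -0.15] w 0.15 t 17.12
(np.float32(147.1), np.float32(149.9), array([157.8]))
```

View pics/end.png

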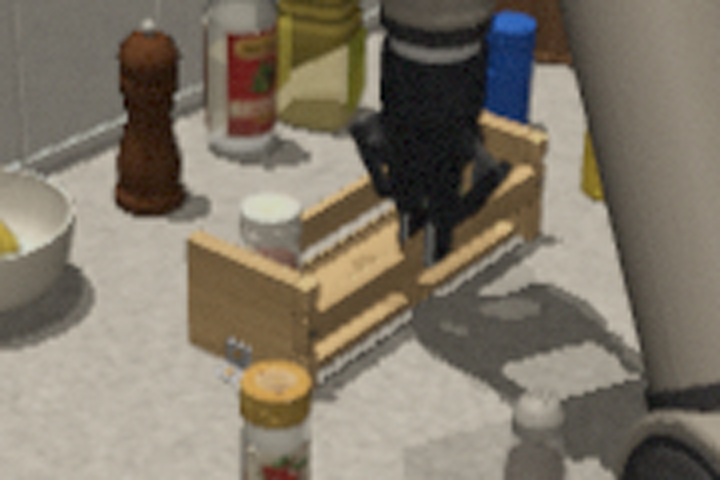

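The rail sits in both housings, with its left end at pixel (315,345) in the side's front edge and its right end by (530,235). It is flush, the jars I can see are standing, and about 10 N has been held for over 3 s. I'll hand it in now.

```bash
python3 -c "
from workcell import *
print(finish_job())"
```

```text
the job is handed in; nothing more can be done
None
```

I handed the job in with the rail seated in both housings, holes facing out, and still held under a push of about 10 N after more than 3 s; its front and left end measured flush to about 1 mm, the right end was hidden by the arm once seated, and no jar was seen to fall.

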